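# Load the turn-test carrier and give it a level quarter turn

### The arm

A 7-joint arm with a two-finger parallel gripper is mounted at the origin on the work surface. World frame = base frame: x ahead of the robot, y to its left, z up, the work surface at z = 0. Lengths are in m, angles in rad, forces in N, time in s.
With the tool pointing down it reaches from about 0.425 to 0.925 m from the base axis. Payload 6.8 kg.
Tool frame: the origin (TCP) lies midway between the tips of the shut fingers; the grasp point (between the pads) lies 19 mm behind it; z points along the fingers, y is the direction in which the jaws open and shut (so a half turn about z gives the same grasp; the last joint's range is limited). The gripper opens to 85 mm and grips with 20 to 120 N. Pads are 22 mm wide; open, the fingers measure 114 mm over their backs; the gripper's body (76 mm by 85 mm) begins 54 mm behind the grasp point. The pads swing forward as they close: fully open they stand 13 mm farther back than shut.
Start: joints at [1.065, 0.477, 0.022, 1.555, -0.011, 1.109, -0.083], TCP at [0.261, -0.622, 0.231] pointing down, gripper open.
Joint ranges: [-2.96, 2.96], [-0.34, 2.1], [-1.41, 1.46], [0.24, 2.44], [-1.37, 4.51], [0.17, 1.92], [-2.96, 2.96]. Speed limits (rad/s): [2.39, 2.39, 3.14, 3.14, 3.14, 3.14, 3.14].

### API

Orientations are given as a unit quaternion [w, x, y, z].
In Python, from station import readout, eyes, ticket gives the robot as it stands. The module is installed in compiled form; this text tells all that it offers.
- The arm moves only by the shell command python3 -m crank 'ROWS' [FORCE]. ROWS is JSON, a list of rows, each an object of numbers: "jaw": the opening in per cent of the stroke, from 0 (shut) to 100 (fully open); "x", "y", "z": the shift along the tool's x, y, z in mm; "ax", "ay", "az": the turn, a rotation vector about the tool's x, y, z in degrees. In form: [{"jaw": .., "x": .., "y": .., "z": .., "ax": .., "ay": .., "az": ..}, ...]. A call has 1 to 12 rows; each row shifts and turns the commanded pose from where the row before left it, along the tool's axes as they then stand; what a row does not reach is not made up. A row lasts 1/8 s, in which the tool goes at most 62.5 mm and 10.7 degrees, less where a joint would pass 70% of its speed; a pose out of reach is approached as far as the arm can. A call with a gripper value outside its range is refused whole. The fingers move at their own pace and stop on an object; FORCE is the grip in N (left out, the last holds). Time passes only in rows, so rows that do not move let the fingers close. It gives the time, the measured TCP pose, the force and the opening at its end, in the units of the state.
- readout.get_obs(): the state, without advancing time (a new reading comes with each control period).
- eyes.read_camera(name): name is "side" or "top"; returns (picture, depth): 384x512x3 uint8, red, green, blue; 384x512 float32, m along the optical axis (not along the pixel's ray), 0 where there is no reading.
- eyes.calibration(name): a dict with "fx", "fy", "cx", "cy" (pixels), "R" (3x3) and "t" (3): a world point X has camera coordinates R X + t. Camera axes: x right, y down, z forward; pixel columns grow to the right and rows downward; lengths in m; the calibration is good to about 2 mm. A picture is of the moment at which its call begins. calibration takes no time and is no camera call.
- ticket.hand_in(): hands the job in, once; it reports no verdict.
The state is a dict: "t": time; "q": joint angles; "joint_vel": joint speeds; "joint_torque": joint torques, N m; "eef_pos": TCP position; "tool_rot": TCP orientation; "contact_force": force on the tool from outside, world axes, zero at the start; "torque": the same for the moment, N m; "gripper_width": opening from 0.0 (shut) to 1.0 (fully open).
Only numpy, scipy, OpenCV 4.12 (cv2) and the standard library are available. Lean on these libraries where they do the work, as an engineer would, in place of code of your own. Each camera call takes 0.05 s, during which the arm holds its last target. There are 200 camera calls.

### The job

Take the two finished modules (the ones with the tall connector block) out of the tester's catch tray and set them flat, connector up, side by side in the tote end of the carrier; leave the bare case without connector in the tray. Then take the carrier by its upright handle, lift it straight up to about 10 cm above the base plate and only then turn it level and smoothly through a quarter turn, until its dish is directly above the free ring on the base plate, keeping the loose steel ball inside the small ring in the dish all the time. Finish while holding the carrier there, still and level at that height, and do not let go; leave the other things on the bench alone.

Things in the scene. Friction and masses are not known exactly. Their poses are not given: they have to be found in the camera images.
- module_a: A finished module, loose, 70 g or so: aluminium case 60 x 42 x 16 mm (x, y, z) with two 4 mm thick ears that make it 78 mm long in x, and in the middle of its top a black connector block 34 mm (x) by 24 mm (y) that rises from 16 to 46 mm above the underside. Origin: centre of the underside; z up. It starts in the catch tray, in any of three places in a row along the tray's y, about 64 mm apart, roughly square with the tray.
- module_a_grip (a point): Point in module_a's connector block where it is best gripped, on its axis 38 mm above the underside (fingertips must stay above the case top at 16 mm).
- module_b: The second finished module, the same as module_a.
- module_b_grip (a point): The same grip point on module_b, 38 mm above its underside.
- bare_case: An unfinished module in the tray: the same case, 16 mm high, without the connector block. Leave it where it is (it may shift by less than 30 mm). Origin: centre of the underside.
- tray: The tester's fixed steel catch tray, outside 108 (x) x 250 (y) x 16 mm, walls and floor 4 mm; beyond its +y end stands the foot of a chute, 75 mm high at most. Origin: centre of the underside, on the bench.
- carrier: The loose grey carrier, about 0.45 kg, lying on the base plate; balanced about its handle once loaded. Along its x axis: the tote (centre x = -103 mm), the handle (x = 0) and the dish (centre x = +100 mm). The handle is an upright fin 10 mm thick in x, 60 mm wide in y, up to 80 mm above the underside; pinch it across its thickness (fingers closing along the carrier's x), at about 62 mm height. Origin: centre of the underside below the handle; z up.
- handle (a point): Grip point in the handle's fin, 62 mm above the carrier's underside, 18 mm below the top of the fin.
- tote (a point): Centre of the tote's inner floor, 5 mm above the carrier's underside. Inside 100 mm (carrier x) by 136 mm (carrier y), walls 3 mm thick and 15 mm high above the floor. The two modules fit side by side with their long sides along the carrier's x, centres about 33 mm to either side of this point in carrier y.
- dish (a point): Lowest point of the black round dish, 6 mm above the carrier's underside. Outside 100 mm across, rim 22 mm above the underside; it slopes up at 5 degrees out to 22 mm from the centre and at 14 degrees beyond. A thin white ring of 20 mm radius is marked around the centre: the ball must stay inside it.
- ball_center (a point): Centre of the loose steel ball, 20 mm across, 33 g, resting in the middle of the dish.
- ball: The same ball as a body (its frame turns as it rolls; use the point ball_center).
- base: The fixed T-shaped aluminium base plate, 6 mm thick, on the bench. The carrier starts on it with their x axes in line; the base's bar is 320 mm (x) x 110 mm (y). The free leg of the T points along the base's +y, to 160 mm from the origin. Origin: centre of the bar's underside, under the carrier's handle at the start. The quarter turn wanted is +90 degrees about z (anticlockwise seen from above).
- base_ring (a point): Centre of the free ring (black circle, 90 mm across) on the top of the base's free leg, 100 mm from the base's origin along its +y. At the end the dish is above it.
- driver: A screwdriver 150 mm long lying on the bench. Bystander.
- mouse: A white computer mouse, about 100 mm long, 33 mm high. Bystander.
- tape_roll: A roll of yellow tape, 90 mm across, 18 mm high, lying flat. Bystander.
Not all that is in view belongs to the job. Leave any blue, green or turquoise look-alike of the module_b alone.

How it is judged:
On the way, in this order (a step that is already met when the one before it is completed fails the run):
1. both finished modules lie flat in the tote, let go, with the carrier still on the base plate (x of module_a in the frame of tote between -0.05 and 0.05 m and y of module_a in the frame of tote between -0.068 and 0.068 m and z of module_a in the frame of tote between -0.005 and 0.008 m and angle between each of module_a, module_b's own z axis and vertical below 0.2 rad and x of module_b in the frame of tote between -0.05 and 0.05 m and y of module_b in the frame of tote between -0.068 and 0.068 m and z of module_b in the frame of tote between -0.005 and 0.008 m and contact force between the fingers and module_a below 0.1 N and contact force between the fingers and module_b below 0.1 N and height (world z) of carrier below 0.02 m), for 0.2 s.
2. the carrier is lifted clear of the base plate before it is turned (height (world z) of carrier above 0.03 m and angle between the x axis of carrier and the x axis of base, either way round below 0.35 rad and contact force between the fingers and carrier above 1 N), for 0.05 s.
At the end, for the whole second after the job is handed in: Held by the fingers, still, underside 50 to 220 mm above the bench, level to 0.09 rad, quarter turn to 0.15 rad, dish within 30 mm of over the free ring; ball at rest within 15 mm of the dish centre; both modules flat in the tote; bare case still in its place; nothing else carries the carrier (x of module_a in the frame of tote between -0.05 and 0.05 m and y of module_a in the frame of tote between -0.068 and 0.068 m and z of module_a in the frame of tote between -0.005 and 0.008 m and angle between each of module_a, module_b's own z axis and vertical below 0.2 rad and x of module_b in the frame of tote between -0.05 and 0.05 m and y of module_b in the frame of tote between -0.068 and 0.068 m and z of module_b in the frame of tote between -0.005 and 0.008 m and horizontal distance between ball_center and dish below 0.015 m and z of ball_center in the frame of dish between 0 and 0.02 m and height (world z) of carrier between 0.05 and 0.22 m and horizontal distance between dish and base_ring below 0.03 m and angle between the x axis of carrier and the y axis of base, either way round below 0.15 rad and angle between carrier's own z axis and vertical below 0.09 rad and linear speed of carrier below 0.02 m/s and angular speed of carrier below 0.1 rad/s and linear speed of ball below 0.04 m/s and contact force between the fingers and carrier above 2 N and contact force between carrier and base below 0.2 N and horizontal distance between bare_case and tray below 0.11 m and distance of bare_case from where it was at the start of the episode below 0.03 m); the arm keeps its last pose, push and grip.
It fails at once if the ball leaves the small ring in the dish (more than 25 mm from its centre) (horizontal distance between ball_center and dish above 0.025 m).
It fails at once if the carrier is tipped by more than 0.17 rad (angle between carrier's own z axis and vertical above 0.17 rad).
It fails at once if the bare case, screwdriver, mouse or tape roll is moved by more than 30 mm (distance of any of bare_case, driver, mouse, tape_roll from where it was at the start of the episode above 0.03 m).
It also fails if it takes over 69 s, if anything falls off the work surface, if the arm or the gripper's body presses on something with over 40 N, if the wrist force passes 120 N, or if a joint passes its speed limit or range.

## Working session

There is one attempt and no reset: what is moved stays moved. The work goes in short steps, Python scripts to look and compute and a shell command to move; the robot and the scene stay as the last step left them, time stands still between calls to the robot, and variables do not carry over. Pictures are saved under pics/ and viewed, about 8 in all and at most 12, crops included, and the job is handed in when it is done.

```bash
mkdir -p pics
cat > h.py <<'E'
import numpy as np,cv2
from station import readout,eyes,ticket
from scipy.spatial.transform import Rotation as Ro
def cam(n,save=None):
    im,d=eyes.read_camera(n); c=eyes.calibration(n)
    if save: cv2.imwrite('pics/'+save,im[:,:,::-1])
    return im,d,c
def cloud(d,c):
    v,u=np.mgrid[:384,:512]
    P=np.stack([(u-c['cx'])/c['fx']*d,(v-c['cy'])/c['fy']*d,d],-1)
    P=(P-np.array(c['t']))@np.array(c['R'])
    P[d<=0]=np.nan
    return P
def state():
    o=readout.get_obs(); w,x,y,z=o['tool_rot']
    R=Ro.from_quat([x,y,z,w]).as_matrix(); return o,R
E
python3 - <<'E'
from h import *
o,R=state(); print(o['t'],o['eef_pos'],R.round(3),o['gripper_width'])
for n in('top','side'):
    im,d,c=cam(n,n+'0.png'); np.savez(n+'0.npz',im=im,d=d); print(n,c)
E
```

```text
0.0 [ 0.26125274 -0.62173975  0.2303198 ] [[ 0.922  0.387 -0.001]
 [ 0.387 -0.922  0.002]
 [-0.    -0.002 -1.   ]] 0.9998863525031998
top {'fx': 401.5761666823176, 'fy': 401.5761666823176, 'cx': 253.39897140020292, 'cy': 189.13052458202813, 'R': array([[-0.00447518, -0.99997728,  0.005041  ],
       [-0.98554741,  0.00355683, -0.16936248],
       [ 0.1693407 , -0.00572607, -0.98554094]]), 't': array([-0.02353402,  0.55386865,  1.53754446])}
side {'fx': 389.8672842453232, 'fy': 389.8672842453232, 'cx': 252.79609069504835, 'cy': 190.0613218353067, 'R': array([[-0.88800891, -0.45965944,  0.01238431],
       [-0.29199142,  0.54287884, -0.78741576],
       [ 0.35521991, -0.70284832, -0.61629786]]), 't': array([0.5004393 , 0.22163692, 1.00405384])}
```

View pics/top0.png

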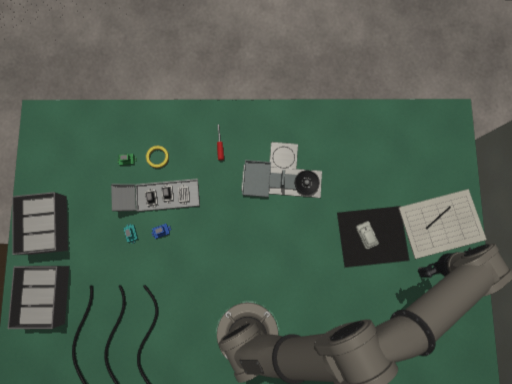

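View pics/side0.png

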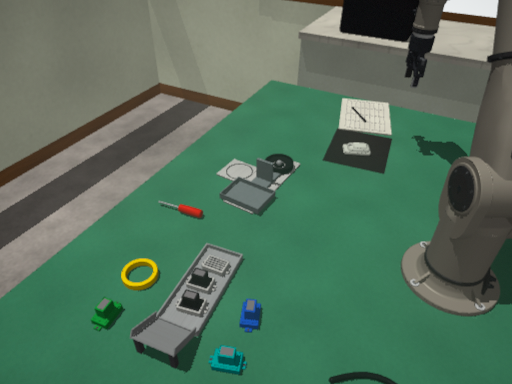

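The top view shows modules at about (151,198) and (167,194), the bare case at (184,193), the carrier from (257,180) to (307,182) with the dish on the right, and the free ring at (284,157). I'll measure these with depth.

Run:
```python
from h import *
f=np.load('top0.npz'); im,d=f['im'],f['d']; c=eyes.calibration('top'); P=cloud(d,c)
z=P[...,2]; u0=np.zeros_like(z)
def rep(name,m,r):
    (a,b,cc,e)=r; mm=np.zeros(m.shape,bool); mm[b:e,a:cc]=m[b:e,a:cc]
    n,l,s,ct=cv2.connectedComponentsWithStats(mm.astype(np.uint8))
    for i in range(1,n):
        if s[i,4]<12: continue
        q=P[l==i]; q=q[~np.isnan(q[:,0])]
        rc=cv2.minAreaRect((q[:,:2]*1000).astype(np.float32))
        print(name,s[i,4],ct[i].round(1),'mean',q.mean(0).round(4),'rect',np.round(rc[0],1),np.round(rc[1],1),round(rc[2],1))
print('bench z',np.nanmedian(z[110:130,240:340]))
rep('conn',(z>.04)&(z<.06),(135,175,205,215))
rep('tray',(z>.007)&(z<.03),(105,170,205,220))
rep('tray_all',(z>.007),(105,170,205,220))
rep('fin',(z>.07),(235,150,330,205))
rep('carr',(z>.0165),(235,150,330,205))
rep('base',(z>.003),(235,130,330,205))
dark=(im.max(2)<45)
rep('dark',dark,(255,130,330,205))
big=cv2.hconcat([cv2.resize(im[170:220,105:210],None,fx=5,fy=5,interpolation=2)[:, :525], ])
big2=cv2.resize(im[135:205,235:330],None,fx=5.5,fy=5.5,interpolation=2)
cv2.imwrite('pics/crop.png',np.vstack([big,cv2.resize(big2,(525,int(big2.shape[0]*525/big2.shape[1]))) ])[:600,:,::-1])
```

```text
bench z 0.0005867376046670993
conn 58 [165.6 192.1] mean [0.5427 0.3192 0.0506] rect [542.7 319.7] [35.  24.2] 8.1
conn 57 [149.  196.3] mean [0.5265 0.3838 0.0497] rect [525.8 384.6] [34.4 24.6] 9.2
tray 978 [161.7 195.7] mean [0.5337 0.3412 0.0172] rect [536.6 340.7] [119.2 291.2] 5.7
tray_all 1569 [149.2 196. ] mean [0.5309 0.388  0.0282] rect [534.4 363. ] [119.2 336. ] 5.7
fin 43 [282.9 177.1] mean [ 0.594  -0.1401  0.0854] rect [ 592.7 -140.3] [ 8.6 59.5] 88.2
carr 78 [263.2 169.8] mean [ 0.6372 -0.0659  0.0232] rect [641.2 -65.5] [157.9  77.9] 47.6
carr 12 [244.2 172.6] mean [0.6257 0.011  0.024 ] rect [626.4   9.7] [38.7  4. ] 0.1
carr 76 [282.5 178.4] mean [ 0.5935 -0.1403  0.0625] rect [ 594.5 -139.7] [35.3 58.8] 59.1
carr 336 [305.9 181.9] mean [ 0.5871 -0.2374  0.0221] rect [ 591.  -233.8] [115.2 101.2] 54.4
carr 43 [256.3 194.2] mean [ 0.5371 -0.0375  0.0256] rect [542.6 -32.4] [ 28.4 104.1] 0.6
base 14 [280.1 134. ] mean [ 0.7928 -0.1378  0.0053] rect [ 792.  -135.7] [32.1 12.4] 58.7
base 18 [287.8 135.7] mean [ 0.7855 -0.1699  0.0048] rect [ 784.2 -168.2] [54.1 15.1] 1
[... 394 characters left out ...]
 [ 0.738  -0.2433  0.0048] rect [ 742.5 -240.1] [29.9 50.8] 82.6
base 21 [320.1 155.8] mean [ 0.6994 -0.3012  0.005 ] rect [ 701.2 -301.7] [22.1 41.6] 34.0
base 13 [310.5 157.6] mean [ 0.6919 -0.2614  0.0042] rect [ 690.4 -259.4] [16.9 25.9] 88.4
base 16 [302.7 162.7] mean [ 0.6704 -0.2287  0.005 ] rect [ 671.4 -228.3] [23.2 19. ] 46.2
base 12 [327.8 166. ] mean [ 0.6557 -0.3311  0.0067] rect [ 651.3 -330.6] [25.8 13.1] 2.6
base 28 [323.5 200. ] mean [ 0.5153 -0.309   0.0052] rect [ 514.  -310.8] [30.  38.6] 8.8
base 15 [283.8 201.5] mean [ 0.5102 -0.1485  0.0046] rect [ 512.2 -148.3] [13.9 27. ] 79.7
dark 293 [304.6 181.8] mean [ 0.5884 -0.2329  0.0181] rect [ 586.9 -235.6] [85.4 95.6] 59.9
```

```bash
file pics/crop.png
```

```text
bash: file: command not found
```

View pics/crop.png

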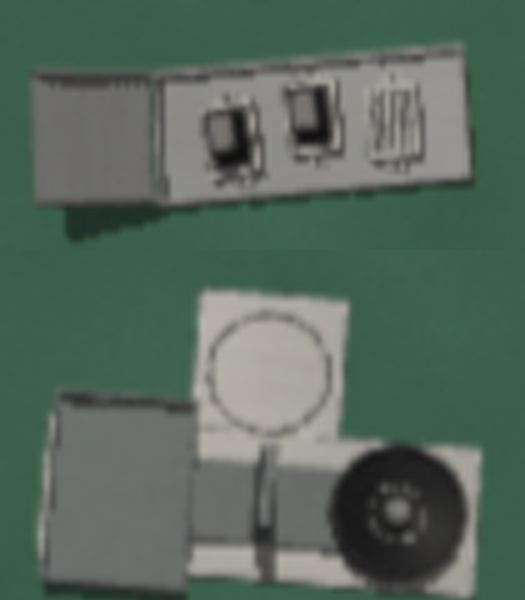

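```bash
cat >> h.py <<'E'
def ray(c,u,v,z):
    R=np.array(c['R']);o=-R.T@np.array(c['t']);dd=R.T@np.array([(u-c['cx'])/c['fx'],(v-c['cy'])/c['fy'],1]);return o+dd*(z-o[2])/dd[2]
E
python3 - <<'E'
from h import *
f=np.load('top0.npz'); im,d=f['im'],f['d']; c=eyes.calibration('top'); P=cloud(d,c)
g=cv2.cvtColor(im,cv2.COLOR_RGB2GRAY)
L=lambda x,y:(235+x/5.526,135+(y-250)/5.526)
for n,p,z in [('ball',(397,512),.026),('ring',(269,372),.006),('fintopL',(262,450),.086)]:
    print(n,ray(c,*L(*p),z).round(4))
# dish rim: dark pixels hull at rim height .028
m=np.zeros(g.shape,np.uint8); m[160:205,285:330]=(im.max(2)<60)[160:205,285:330]*255
cs=max(cv2.findContours(m,0,1)[0],key=cv2.contourArea)
pts=np.array([ray(c,*p[0],.028)[:2] for p in cs],np.float32); (q,r)=cv2.minEnclosingCircle(pts); print('dish',np.round(q,4),r)
# ring ellipse
for k in (cs,): print(cv2.fitEllipse(k))
# tote grey-blue region + white base corners
for n,p,z in [('tote UL',(58,392),.026),('UR',(195,405),.026),('LR',(187,595),.026),('LL',(40,583),.026),('base TL',(200,290),.006),('TR',(349,300),.006),('barTR',(481,450),.006),('barBR',(474,597),.006)]: print(n,ray(c,*L(*p),z).round(4))
z=P[...,2]
for (a,b,cc,e) in [(135,175,158,215),(158,175,205,215)]:
    q=P[b:e,a:cc].reshape(-1,3); q=q[(q[:,2]>.044)&(q[:,2]<.056)][:,:2]; w,v=np.linalg.eigh(np.cov(q.T)); print(q.mean(0),np.degrees(np.arctan2(v[1,1],v[0,1])),np.sqrt(w*12))
o,R=state();print(o['q'])
E
```

```text
ball [ 0.584  -0.2406  0.026 ]
ring [ 0.694 -0.151  0.006]
fintopL [ 0.6173 -0.1384  0.086 ]
dish [ 0.5836 -0.239 ] 0.05160582438111305
((306.238525390625, 182.44296264648438), (23.014917373657227, 23.944746017456055), 10.482878684997559)
tote UL [0.6744 0.0056 0.026 ]
UR [ 0.6643 -0.0947  0.026 ]
LR [ 0.5236 -0.0873  0.026 ]
LL [0.5328 0.0187 0.026 ]
base TL [ 0.7573 -0.1005  0.006 ]
TR [ 0.7493 -0.2118  0.006 ]
barTR [ 0.6342 -0.3068  0.006 ]
barBR [ 0.5244 -0.298   0.006 ]
[0.52583581 0.38404694] -174.75819488080427 [0.02541867 0.03586758]
[0.54316876 0.31906106] -168.17427067614898 [0.02490441 0.03626869]
[ 1.06488293  0.47772317  0.02233307  1.55634783 -0.0115063   1.10930678
 -0.08310318]
```

```bash
python3 -m crank '[{"x":36,"y":-23},{"x":36,"y":-23},{"x":36,"y":-23},{"x":36,"y":-23},{"x":36,"y":-23},{"x":36,"y":-23},{"x":36,"y":-23},{"x":36,"y":-23},{"x":36,"y":-23},{"x":36,"y":-23},{"x":36,"y":-23},{"x":34,"y":-24}]'
python3 -m crank '[{"jaw":70,"az":-7.6},{"az":-7.6},{"az":-7.6},{"az":-7.6},{"az":-7.6},{"az":-7.6},{"az":-7.6},{"az":-7.6},{"az":-7.6},{"az":-7.6},{"az":0},{"az":0}]'
cat >> h.py <<'E'
def go(x,y,yaw_y=None):
    "tool-frame shift to world x,y; az in deg so that tool y points at yaw_y"
    o,R=state(); p=np.array(o['eef_pos']); a=np.degrees(np.arctan2(R[1,1],R[0,1]))
    s=R.T@np.array([x-p[0],y-p[1],0])*1000
    rv=None if yaw_y is None else -((yaw_y-a+180)%360-180)
    # tilt: rotation in tool axes that brings tool z to straight down
    t=np.degrees(np.cross([0,0,1.],R.T@np.array([0,0,-1.])))
    print('t',round(o['t'],2),'p',p.round(4),'ang_y',a.round(2),'shift',s.round(1),'az',rv,'tilt fix',t.round(2),'w',round(o['gripper_width'],3),'F',np.round(o['contact_force'],2))
E
python3 -c "
from h import *
go(.5427,.3195,9)"
```

```text
t 0.1 p [ 0.2613 -0.6218  0.2304] ang_y -67.21 shift [ 624.1 -758.8    1.2] az -76.20568122684085 tilt fix [-0.09  0.01  0.  ] w 1.001 F [ 0.34  1.27 -0.17]schema error: expected keys jaw, x, y, z, ax, ay, az
schema error: expected keys jaw, x, y, z, ax, ay, az
```

```bash
python3 -m crank '[{"jaw":70,"x":36,"y":-23,"z":0,"ax":0,"ay":0,"az":0},{"jaw":70,"x":36,"y":-23,"z":0,"ax":0,"ay":0,"az":0},{"jaw":70,"x":36,"y":-23,"z":0,"ax":0,"ay":0,"az":0},{"jaw":70,"x":36,"y":-23,"z":0,"ax":0,"ay":0,"az":0},{"jaw":70,"x":36,"y":-23,"z":0,"ax":0,"ay":0,"az":0},{"jaw":70,"x":36,"y":-23,"z":0,"ax":0,"ay":0,"az":0},{"jaw":70,"x":36,"y":-23,"z":0,"ax":0,"ay":0,"az":0},{"jaw":70,"x":36,"y":-23,"z":0,"ax":0,"ay":0,"az":0},{"jaw":70,"x":36,"y":-23,"z":0,"ax":0,"ay":0,"az":0},{"jaw":70,"x":36,"y":-23,"z":0,"ax":0,"ay":0,"az":0},{"jaw":70,"x":36,"y":-23,"z":0,"ax":0,"ay":0,"az":0},{"jaw":70,"x":34,"y":-24,"z":0,"ax":0,"ay":0,"az":0}]' 60
python3 -m crank '[{"jaw":70,"x":0,"y":0,"z":0,"ax":0,"ay":0,"az":-9.5},{"jaw":70,"x":0,"y":0,"z":0,"ax":0,"ay":0,"az":-9.5},{"jaw":70,"x":0,"y":0,"z":0,"ax":0,"ay":0,"az":-9.5},{"jaw":70,"x":0,"y":0,"z":0,"ax":0,"ay":0,"az":-9.5},{"jaw":70,"x":0,"y":0,"z":0,"ax":0,"ay":0,"az":-9.5},{"jaw":70,"x":0,"y":0,"z":0,"ax":0,"ay":0,"az":-9.5},{"jaw":70,"x":0,"y":0,"z":0,"ax":0,"ay":0,"az":-9.5},{"jaw":70,"x":0,"y":0,"z":0,"ax":0,"ay":0,"az":-9.7},{"jaw":70,"x":0,"y":0,"z":0,"ax":0,"ay":0,"az":0}]'
python3 -c "
from h import *
go(.5427,.3195,9)"
```

```text
t: 1.6
eef_pos: [0.5511, -0.1991, 0.231]
tool_rot: [-0.0, 0.98, 0.198, -0.0]
contact_force: [0.7, -1.0, -0.4]
gripper_width: 0.699
t: 2.72
eef_pos: [0.5503, -0.2004, 0.2309]
tool_rot: [-0.0, 0.65, 0.76, -0.0]
contact_force: [0.4, -0.6, -0.6]
gripper_width: 0.698
t 2.73 p [ 0.5503 -0.2004  0.2309] ang_y 8.89 shift [5.149e+02 7.290e+01 2.000e-01] az -0.10663241623714725 tilt fix [-0.04 -0.03  0.  ] w 0.698 F [ 0.44 -0.63 -0.6 ]
```

```bash
python3 -m crank '[{"jaw":70,"x":43,"y":6,"z":0,"ax":0,"ay":0,"az":0},{"jaw":70,"x":43,"y":6,"z":0,"ax":0,"ay":0,"az":0},{"jaw":70,"x":43,"y":6,"z":0,"ax":0,"ay":0,"az":0},{"jaw":70,"x":43,"y":6,"z":0,"ax":0,"ay":0,"az":0},{"jaw":70,"x":43,"y":6,"z":0,"ax":0,"ay":0,"az":0},{"jaw":70,"x":43,"y":6,"z":0,"ax":0,"ay":0,"az":0},{"jaw":70,"x":43,"y":6,"z":0,"ax":0,"ay":0,"az":0},{"jaw":70,"x":43,"y":6,"z":0,"ax":0,"ay":0,"az":0},{"jaw":70,"x":43,"y":6,"z":0,"ax":0,"ay":0,"az":0},{"jaw":70,"x":43,"y":6,"z":0,"ax":0,"ay":0,"az":0},{"jaw":70,"x":43,"y":6,"z":0,"ax":0,"ay":0,"az":0},{"jaw":70,"x":42,"y":7,"z":0,"ax":0,"ay":0,"az":0}]'
python3 -m crank '[{"jaw":70,"x":0,"y":0,"z":40,"ax":0,"ay":0,"az":0},{"jaw":70,"x":0,"y":0,"z":40,"ax":0,"ay":0,"az":0},{"jaw":70,"x":0,"y":0,"z":40,"ax":0,"ay":0,"az":0},{"jaw":70,"x":0,"y":0,"z":0,"ax":0,"ay":0,"az":0},{"jaw":70,"x":0,"y":0,"z":0,"ax":0,"ay":0,"az":0}]'
python3 -c "
from h import *
go(.5427,.3195,9)
im,d,c=cam('side'); cv2.imwrite('pics/s1.png',cv2.resize(im[200:384,100:300],None,fx=3,fy=3,interpolation=2)[:,:,::-1])"
```

```text
t: 4.22
eef_pos: [0.542, 0.321, 0.2311]
tool_rot: [0.0, 0.651, 0.759, -0.0]
contact_force: [0.3, 0.5, -0.1]
gripper_width: 0.7
t: 4.85
eef_pos: [0.5429, 0.3204, 0.1127]
tool_rot: [0.0, 0.65, 0.76, 0.001]
contact_force: [-0.5, 0.6, 0.4]
gripper_width: 0.698
t 4.85 p [0.5429 0.3204 0.1127] ang_y 8.9 shift [-0.9 -0.3 -0. ] az -0.09789822157642902 tilt fix [ 0.08 -0.04  0.  ] w 0.698 F [-0.49  0.61  0.43]
```

View pics/s1.png

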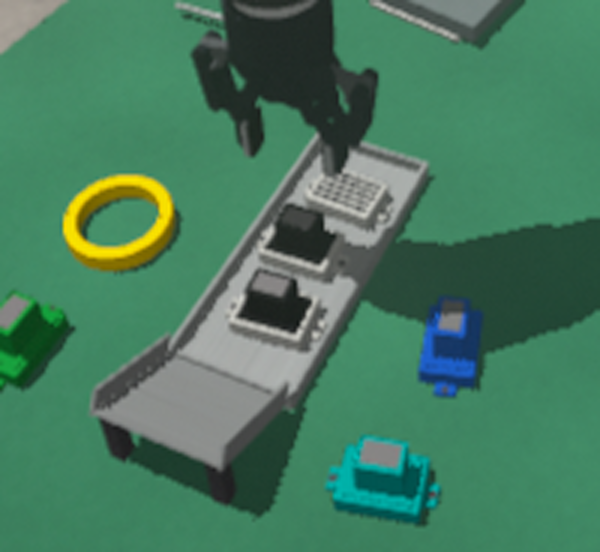

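The open fingers, near (245,150) and (335,160), straddle the middle module's connector at (297,230). Next I'll descend, grip and lift.

```bash
python3 -m crank '[{"jaw":70,"x":-1,"y":0,"z":30,"ax":0,"ay":0,"az":0},{"jaw":70,"x":0,"y":0,"z":30,"ax":0,"ay":0,"az":0},{"jaw":70,"x":0,"y":0,"z":20,"ax":0,"ay":0,"az":0},{"jaw":70,"x":0,"y":0,"z":9,"ax":0,"ay":0,"az":0},{"jaw":70,"x":0,"y":0,"z":0,"ax":0,"ay":0,"az":0},{"jaw":0,"x":0,"y":0,"z":0,"ax":0,"ay":0,"az":0},{"jaw":0,"x":0,"y":0,"z":0,"ax":0,"ay":0,"az":0},{"jaw":0,"x":0,"y":0,"z":0,"ax":0,"ay":0,"az":0},{"jaw":0,"x":0,"y":0,"z":0,"ax":0,"ay":0,"az":0},{"jaw":0,"x":0,"y":0,"z":0,"ax":0,"ay":0,"az":0}]' 50
python3 -c "
from h import *
go(.5427,.3195,9)"
python3 -m crank '[{"jaw":0,"x":0,"y":0,"z":-10,"ax":0,"ay":0,"az":0},{"jaw":0,"x":0,"y":0,"z":-25,"ax":0,"ay":0,"az":0},{"jaw":0,"x":0,"y":0,"z":-35,"ax":0,"ay":0,"az":0},{"jaw":0,"x":0,"y":0,"z":-35,"ax":0,"ay":0,"az":0},{"jaw":0,"x":0,"y":0,"z":-35,"ax":0,"ay":0,"az":0},{"jaw":0,"x":0,"y":0,"z":-10,"ax":0,"ay":0,"az":0},{"jaw":0,"x":0,"y":0,"z":0,"ax":0,"ay":0,"az":0}]'
python3 - <<'E'
from h import *
go(.5709,-.0344)
im,d,c=cam('side','s2.png'); P=cloud(d,c)
E
```

```text
t: 6.15
eef_pos: [0.5432, 0.3194, 0.0236]
tool_rot: [0.0, 0.65, 0.76, 0.001]
contact_force: [-0.2, -0.3, 6.5]
gripper_width: 0.389
t 6.15 p [0.5432 0.3194 0.0236] ang_y 8.99 shift [ 0.2 -0.5 -0. ] az -0.014570620440053972 tilt fix [ 0.12 -0.05  0.  ] w 0.389 F [-0.24 -0.27  6.45]
t: 7.02
eef_pos: [0.5424, 0.3186, 0.1725]
tool_rot: [0.0, 0.65, 0.76, 0.0]
contact_force: [0.4, -0.7, -1.4]
gripper_width: 0.391
t 7.03 p [0.5424 0.3186 0.1725] ang_y 8.99 shift [-353.1  -27.     0. ] az None tilt fix [ 0.03  0.   -0.  ] w 0.391 F [ 0.4  -0.74 -1.4 ]
```

```bash
python3 -m crank '[{"jaw":0,"x":-15,"y":-2,"z":0,"ax":0,"ay":0,"az":0},{"jaw":0,"x":-34,"y":-3,"z":0,"ax":0,"ay":0,"az":0},{"jaw":0,"x":-36,"y":-3,"z":0,"ax":0,"ay":0,"az":0},{"jaw":0,"x":-36,"y":-3,"z":0,"ax":0,"ay":0,"az":0},{"jaw":0,"x":-36,"y":-3,"z":0,"ax":0,"ay":0,"az":0},{"jaw":0,"x":-36,"y":-3,"z":0,"ax":0,"ay":0,"az":0},{"jaw":0,"x":-36,"y":-3,"z":0,"ax":0,"ay":0,"az":0},{"jaw":0,"x":-36,"y":-3,"z":0,"ax":0,"ay":0,"az":0},{"jaw":0,"x":-36,"y":-3,"z":0,"ax":0,"ay":0,"az":0},{"jaw":0,"x":-36,"y":-1,"z":0,"ax":0,"ay":0,"az":0},{"jaw":0,"x":-16,"y":0,"z":0,"ax":0,"ay":0,"az":0}]'
python3 -m crank '[{"jaw":0,"x":0,"y":0,"z":0,"ax":0,"ay":0,"az":9.5},{"jaw":0,"x":0,"y":0,"z":0,"ax":0,"ay":0,"az":9.5},{"jaw":0,"x":0,"y":0,"z":0,"ax":0,"ay":0,"az":9.5},{"jaw":0,"x":0,"y":0,"z":0,"ax":0,"ay":0,"az":9.5},{"jaw":0,"x":0,"y":0,"z":0,"ax":0,"ay":0,"az":9.5},{"jaw":0,"x":0,"y":0,"z":0,"ax":0,"ay":0,"az":9.5},{"jaw":0,"x":0,"y":0,"z":0,"ax":0,"ay":0,"az":9.5},{"jaw":0,"x":0,"y":0,"z":0,"ax":0,"ay":0,"az":9.5},{"jaw":0,"x":0,"y":0,"z":0,"ax":0,"ay":0,"az":9.5},{"jaw":0,"x":0,"y":0,"z":0,"ax":0,"ay":0,"az":9.5},{"jaw":0,"x":0,"y":0,"z":0,"ax":0,"ay":0,"az":9.7},{"jaw":0,"x":0,"y":0,"z":0,"ax":0,"ay":0,"az":0}]'
python3 -c "
from h import *
go(.5709,-.0344,-95.7)"
```

```text
t: 8.45
eef_pos: [0.5699, -0.0378, 0.1711]
tool_rot: [-0.001, 0.651, 0.759, -0.001]
contact_force: [-0.1, 0.4, -1.7]
gripper_width: 0.391
t: 9.95
eef_pos: [0.5703, -0.0334, 0.1717]
tool_rot: [-0.0, 0.999, -0.049, -0.001]
contact_force: [-0.0, -0.4, -0.2]
gripper_width: 0.385
t 9.95 p [ 0.5703 -0.0334  0.1717] ang_y -95.56 shift [ 0.7  0.9 -0. ] az 0.13874164794623312 tilt fix [ 0.    0.07 -0.  ] w 0.385 F [-0.01 -0.41 -0.23]
```

```bash
python3 -m crank '[{"jaw":0,"x":1,"y":1,"z":20,"ax":0,"ay":0,"az":0},{"jaw":0,"x":0,"y":0,"z":30,"ax":0,"ay":0,"az":0},{"jaw":0,"x":0,"y":0,"z":25,"ax":0,"ay":0,"az":0},{"jaw":0,"x":0,"y":0,"z":10,"ax":0,"ay":0,"az":0},{"jaw":0,"x":0,"y":0,"z":0,"ax":0,"ay":0,"az":0}]'
python3 -c "
from h import *
go(.5709,-.0344,-95.7)
im,d,c=cam('side'); cv2.imwrite('pics/s3.png',cv2.resize(im[90:240,170:340],None,fx=3.5,fy=3.5,interpolation=2)[:,:,::-1])"
```

```text
t: 10.58
eef_pos: [0.5715, -0.0351, 0.0869]
tool_rot: [-0.0, 0.999, -0.049, -0.001]
contact_force: [0.0, 0.3, -0.7]
gripper_width: 0.386
t 10.57 p [ 0.5715 -0.0351  0.0869] ang_y -95.61 shift [-0.6 -0.6  0. ] az 0.09308815857451691 tilt fix [-0.01  0.07  0.  ] w 0.386 F [ 0.04  0.32 -0.7 ]
```

View pics/s3.png

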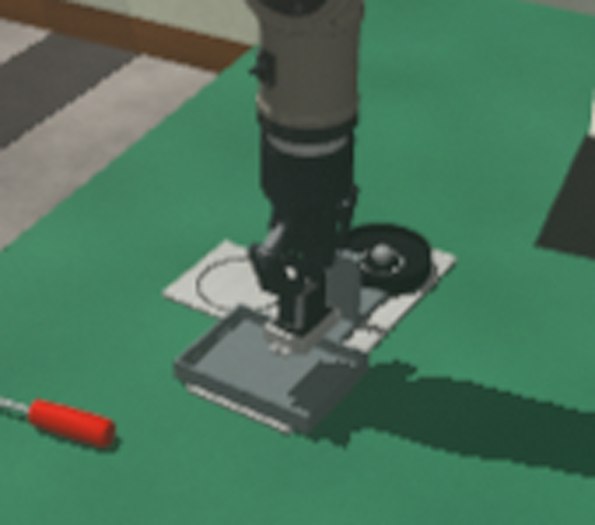

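The module at (300,335) hangs level and square above the near half of the tote. Next I'll lower and release it.

```bash
python3 -m crank '[{"jaw":0,"x":-1,"y":0,"z":20,"ax":0,"ay":0,"az":0},{"jaw":0,"x":0,"y":0,"z":18,"ax":0,"ay":0,"az":0},{"jaw":0,"x":0,"y":0,"z":10,"ax":0,"ay":0,"az":0},{"jaw":0,"x":0,"y":0,"z":5,"ax":0,"ay":0,"az":0},{"jaw":0,"x":0,"y":0,"z":2,"ax":0,"ay":0,"az":0},{"jaw":0,"x":0,"y":0,"z":0,"ax":0,"ay":0,"az":0}]'
python3 -c "
from h import *
go(.5709,-.0344,-95.7)"
```

```text
t: 11.38
eef_pos: [0.5711, -0.0352, 0.0326]
tool_rot: [-0.0, 0.999, -0.05, 0.0]
contact_force: [-0.1, 0.1, -0.9]
gripper_width: 0.388
t 11.38 p [ 0.5711 -0.0352  0.0326] ang_y -95.71 shift [-0.2 -0.7 -0. ] az -0.008511387085547995 tilt fix [-0.   -0.03  0.  ] w 0.388 F [-0.13  0.11 -0.91]
```

```bash
python3 -m crank '[{"jaw":0,"x":0,"y":0,"z":1.5,"ax":0,"ay":0,"az":0},{"jaw":0,"x":0,"y":0,"z":0,"ax":0,"ay":0,"az":0},{"jaw":60,"x":0,"y":0,"z":0,"ax":0,"ay":0,"az":0},{"jaw":60,"x":0,"y":0,"z":0,"ax":0,"ay":0,"az":0},{"jaw":60,"x":0,"y":0,"z":0,"ax":0,"ay":0,"az":0},{"jaw":60,"x":0,"y":0,"z":-10,"ax":0,"ay":0,"az":0},{"jaw":60,"x":0,"y":0,"z":-30,"ax":0,"ay":0,"az":0},{"jaw":60,"x":0,"y":0,"z":-40,"ax":0,"ay":0,"az":0},{"jaw":60,"x":0,"y":0,"z":-40,"ax":0,"ay":0,"az":0},{"jaw":60,"x":0,"y":0,"z":-30,"ax":0,"ay":0,"az":0},{"jaw":60,"x":0,"y":0,"z":0,"ax":0,"ay":0,"az":0}]'
python3 -m crank '[{"jaw":70,"x":0,"y":0,"z":0,"ax":0,"ay":0,"az":-9.5},{"jaw":70,"x":0,"y":0,"z":0,"ax":0,"ay":0,"az":-9.5},{"jaw":70,"x":0,"y":0,"z":0,"ax":0,"ay":0,"az":-9.5},{"jaw":70,"x":0,"y":0,"z":0,"ax":0,"ay":0,"az":-9.5},{"jaw":70,"x":0,"y":0,"z":0,"ax":0,"ay":0,"az":-9.5},{"jaw":70,"x":0,"y":0,"z":0,"ax":0,"ay":0,"az":-9.5},{"jaw":70,"x":0,"y":0,"z":0,"ax":0,"ay":0,"az":-9.5},{"jaw":70,"x":0,"y":0,"z":0,"ax":0,"ay":0,"az":-9.5},{"jaw":70,"x":0,"y":0,"z":0,"ax":0,"ay":0,"az":-9.5},{"jaw":70,"x":0,"y":0,"z":0,"ax":0,"ay":0,"az":-9.5},{"jaw":70,"x":0,"y":0,"z":0,"ax":0,"ay":0,"az":-7.7},{"jaw":70,"x":0,"y":0,"z":0,"ax":0,"ay":0,"az":0}]'
python3 -c "
from h import *
go(.5259,.3842,7)"
```

```text
t: 12.75
eef_pos: [0.5726, -0.0351, 0.1842]
tool_rot: [-0.0, 0.999, -0.05, 0.003]
contact_force: [0.4, 0.2, -1.6]
gripper_width: 0.598
t: 14.25
eef_pos: [0.5702, -0.0353, 0.1801]
tool_rot: [-0.001, 0.663, 0.748, -0.0]
contact_force: [0.7, -0.6, 0.5]
gripper_width: 0.7
t 14.25 p [ 0.5702 -0.0353  0.1801] ang_y 6.91 shift [4.218e+02 6.500e+00 2.000e-01] az -0.0902344455756463 tilt fix [-0.08 -0.03  0.  ] w 0.7 F [ 0.7  -0.64  0.54]
```

```bash
python3 -m crank '[{"jaw":70,"x":20,"y":1,"z":0,"ax":0,"ay":0,"az":0},{"jaw":70,"x":40,"y":1,"z":0,"ax":0,"ay":0,"az":0},{"jaw":70,"x":44,"y":1,"z":0,"ax":0,"ay":0,"az":0},{"jaw":70,"x":44,"y":0,"z":0,"ax":0,"ay":0,"az":0},{"jaw":70,"x":44,"y":1,"z":0,"ax":0,"ay":0,"az":0},{"jaw":70,"x":44,"y":0,"z":0,"ax":0,"ay":0,"az":0},{"jaw":70,"x":44,"y":1,"z":0,"ax":0,"ay":0,"az":0},{"jaw":70,"x":44,"y":0,"z":0,"ax":0,"ay":0,"az":0},{"jaw":70,"x":44,"y":1,"z":0,"ax":0,"ay":0,"az":0},{"jaw":70,"x":36,"y":1,"z":0,"ax":0,"ay":0,"az":0},{"jaw":70,"x":18,"y":0,"z":0,"ax":0,"ay":0,"az":0},{"jaw":70,"x":0,"y":0,"z":0,"ax":0,"ay":0,"az":0}]'
python3 -m crank '[{"jaw":70,"x":0,"y":0,"z":25,"ax":0,"ay":0,"az":0},{"jaw":70,"x":0,"y":0,"z":30,"ax":0,"ay":0,"az":0},{"jaw":70,"x":0,"y":0,"z":15,"ax":0,"ay":0,"az":0},{"jaw":70,"x":0,"y":0,"z":0,"ax":0,"ay":0,"az":0},{"jaw":70,"x":0,"y":0,"z":0,"ax":0,"ay":0,"az":0}]'
python3 -c "
from h import *
go(.5259,.3842,7)
im,d,c=cam('side'); 
a=cv2.resize(im[200:384,100:300],None,fx=2.2,fy=2.2,interpolation=2);b=cv2.resize(im[120:240,190:340],None,fx=2.2,fy=2.2,interpolation=2)
o=np.zeros((a.shape[0],a.shape[1]+b.shape[1],3),np.uint8);o[:,:a.shape[1]]=a;o[:b.shape[0],a.shape[1]:]=b
cv2.imwrite('pics/s4.png',o[:,:,::-1])"
```

```text
t: 15.75
eef_pos: [0.5251, 0.3861, 0.1806]
tool_rot: [-0.0, 0.662, 0.75, -0.0]
contact_force: [0.4, -1.3, 0.1]
gripper_width: 0.702
t: 16.38
eef_pos: [0.5271, 0.3848, 0.112]
tool_rot: [0.0, 0.663, 0.749, 0.001]
contact_force: [-0.0, 0.0, 0.0]
gripper_width: 0.701
t 16.38 p [0.5271 0.3848 0.112 ] ang_y 6.95 shift [-0.4 -1.3 -0. ] az -0.04885086599716715 tilt fix [ 0.08 -0.05  0.  ] w 0.701 F [-0.    0.03  0.02]
```

View pics/s4.png

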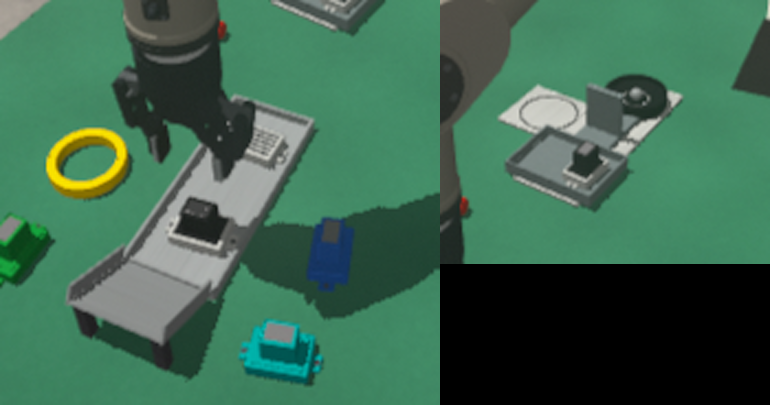

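The first module sits flat in the tote, near (585,165) in the right crop. The fingers straddle the second module's connector at (203,215), so I'll grip it now.

```bash
python3 -m crank '[{"jaw":70,"x":0,"y":-1,"z":30,"ax":0,"ay":0,"az":0},{"jaw":70,"x":0,"y":0,"z":30,"ax":0,"ay":0,"az":0},{"jaw":70,"x":0,"y":0,"z":20,"ax":0,"ay":0,"az":0},{"jaw":70,"x":0,"y":0,"z":8,"ax":0,"ay":0,"az":0},{"jaw":70,"x":0,"y":0,"z":0,"ax":0,"ay":0,"az":0},{"jaw":0,"x":0,"y":0,"z":0,"ax":0,"ay":0,"az":0},{"jaw":0,"x":0,"y":0,"z":0,"ax":0,"ay":0,"az":0},{"jaw":0,"x":0,"y":0,"z":0,"ax":0,"ay":0,"az":0},{"jaw":0,"x":0,"y":0,"z":0,"ax":0,"ay":0,"az":0},{"jaw":0,"x":0,"y":0,"z":0,"ax":0,"ay":0,"az":0}]' 50
python3 -m crank '[{"jaw":0,"x":0,"y":0,"z":-10,"ax":0,"ay":0,"az":0},{"jaw":0,"x":0,"y":0,"z":-25,"ax":0,"ay":0,"az":0},{"jaw":0,"x":0,"y":0,"z":-35,"ax":0,"ay":0,"az":0},{"jaw":0,"x":0,"y":0,"z":-35,"ax":0,"ay":0,"az":0},{"jaw":0,"x":0,"y":0,"z":-35,"ax":0,"ay":0,"az":0},{"jaw":0,"x":0,"y":0,"z":-10,"ax":0,"ay":0,"az":0},{"jaw":0,"x":0,"y":0,"z":0,"ax":0,"ay":0,"az":0}]'
python3 -c "
from h import *
go(.6365,-.041)"
```

```text
t: 17.68
eef_pos: [0.5262, 0.3853, 0.0242]
tool_rot: [0.0, 0.663, 0.749, 0.001]
contact_force: [-1.1, 0.0, 6.2]
gripper_width: 0.389
t: 18.55
eef_pos: [0.5254, 0.3843, 0.173]
tool_rot: [0.0, 0.663, 0.749, 0.0]
contact_force: [0.6, -0.1, -1.4]
gripper_width: 0.394
t 18.55 p [0.5254 0.3843 0.173 ] ang_y 6.98 shift [-435.7   58.5    0. ] az None tilt fix [ 0.03 -0.    0.  ] w 0.394 F [ 0.55 -0.05 -1.38]
```

```bash
python3 -m crank '[{"jaw":0,"x":-20,"y":3,"z":0,"ax":0,"ay":0,"az":0},{"jaw":0,"x":-40,"y":5,"z":0,"ax":0,"ay":0,"az":0},{"jaw":0,"x":-45,"y":6,"z":0,"ax":0,"ay":0,"az":0},{"jaw":0,"x":-45,"y":6,"z":0,"ax":0,"ay":0,"az":0},{"jaw":0,"x":-45,"y":6,"z":0,"ax":0,"ay":0,"az":0},{"jaw":0,"x":-45,"y":6,"z":0,"ax":0,"ay":0,"az":0},{"jaw":0,"x":-45,"y":6,"z":0,"ax":0,"ay":0,"az":0},{"jaw":0,"x":-45,"y":6,"z":0,"ax":0,"ay":0,"az":0},{"jaw":0,"x":-45,"y":6,"z":0,"ax":0,"ay":0,"az":0},{"jaw":0,"x":-40,"y":5,"z":0,"ax":0,"ay":0,"az":0},{"jaw":0,"x":-21,"y":3,"z":0,"ax":0,"ay":0,"az":0},{"jaw":0,"x":0,"y":0,"z":0,"ax":0,"ay":0,"az":0}]'
python3 -m crank '[{"jaw":0,"x":0,"y":0,"z":0,"ax":0,"ay":0,"az":9.5},{"jaw":0,"x":0,"y":0,"z":0,"ax":0,"ay":0,"az":9.5},{"jaw":0,"x":0,"y":0,"z":0,"ax":0,"ay":0,"az":9.5},{"jaw":0,"x":0,"y":0,"z":0,"ax":0,"ay":0,"az":9.5},{"jaw":0,"x":0,"y":0,"z":0,"ax":0,"ay":0,"az":9.5},{"jaw":0,"x":0,"y":0,"z":0,"ax":0,"ay":0,"az":9.5},{"jaw":0,"x":0,"y":0,"z":0,"ax":0,"ay":0,"az":9.5},{"jaw":0,"x":0,"y":0,"z":0,"ax":0,"ay":0,"az":9.5},{"jaw":0,"x":0,"y":0,"z":0,"ax":0,"ay":0,"az":9.5},{"jaw":0,"x":0,"y":0,"z":0,"ax":0,"ay":0,"az":9.5},{"jaw":0,"x":0,"y":0,"z":0,"ax":0,"ay":0,"az":7.7},{"jaw":0,"x":0,"y":0,"z":0,"ax":0,"ay":0,"az":0}]'
python3 -c "
from h import *
go(.6365,-.041,-95.7)"
```

```text
t: 20.05
eef_pos: [0.6355, -0.0434, 0.1717]
tool_rot: [-0.001, 0.664, 0.748, -0.001]
contact_force: [-0.8, -0.3, -0.7]
gripper_width: 0.392
t: 21.55
eef_pos: [0.6355, -0.0384, 0.1725]
tool_rot: [-0.0, 0.999, -0.047, -0.0]
contact_force: [-0.5, 0.6, -0.0]
gripper_width: 0.393
t 21.55 p [ 0.6355 -0.0384  0.1725] ang_y -95.44 shift [ 1.3  2.5 -0. ] az 0.2610433494876645 tilt fix [-0.05  0.05  0.  ] w 0.393 F [-0.5  0.6 -0. ]
```

```bash
python3 -m crank '[{"jaw":0,"x":1,"y":1,"z":20,"ax":0,"ay":0,"az":0.3},{"jaw":0,"x":0,"y":1,"z":30,"ax":0,"ay":0,"az":0},{"jaw":0,"x":0,"y":0,"z":30,"ax":0,"ay":0,"az":0},{"jaw":0,"x":0,"y":0,"z":25,"ax":0,"ay":0,"az":0},{"jaw":0,"x":0,"y":0,"z":15,"ax":0,"ay":0,"az":0},{"jaw":0,"x":0,"y":0,"z":10,"ax":0,"ay":0,"az":0},{"jaw":0,"x":0,"y":0,"z":7,"ax":0,"ay":0,"az":0},{"jaw":0,"x":0,"y":0,"z":2,"ax":0,"ay":0,"az":0},{"jaw":0,"x":0,"y":0,"z":0,"ax":0,"ay":0,"az":0}]'
python3 -c "
from h import *
go(.6365,-.041,-95.7)"
```

```text
t: 22.68
eef_pos: [0.6372, -0.0433, 0.0343]
tool_rot: [-0.0, 0.999, -0.052, 0.0]
contact_force: [-0.6, 0.2, -0.9]
gripper_width: 0.393
t 22.68 p [ 0.6372 -0.0433  0.0343] ang_y -96.0 shift [-0.9 -2.2 -0. ] az -0.30369748427989407 tilt fix [-0.   -0.05  0.  ] w 0.393 F [-0.58  0.16 -0.9 ]
```

```bash
python3 -m crank '[{"jaw":0,"x":0,"y":-1,"z":1.5,"ax":0,"ay":0,"az":0},{"jaw":0,"x":0,"y":0,"z":1,"ax":0,"ay":0,"az":0},{"jaw":60,"x":0,"y":0,"z":0,"ax":0,"ay":0,"az":0},{"jaw":60,"x":0,"y":0,"z":0,"ax":0,"ay":0,"az":0},{"jaw":60,"x":0,"y":0,"z":0,"ax":0,"ay":0,"az":0},{"jaw":60,"x":0,"y":0,"z":-10,"ax":0,"ay":0,"az":0},{"jaw":60,"x":0,"y":0,"z":-30,"ax":0,"ay":0,"az":0},{"jaw":60,"x":0,"y":0,"z":-40,"ax":0,"ay":0,"az":0},{"jaw":60,"x":0,"y":0,"z":-40,"ax":0,"ay":0,"az":0},{"jaw":60,"x":0,"y":0,"z":-30,"ax":0,"ay":0,"az":0},{"jaw":60,"x":0,"y":0,"z":-10,"ax":0,"ay":0,"az":0},{"jaw":60,"x":0,"y":0,"z":0,"ax":0,"ay":0,"az":0}]'
python3 -c "
from h import *
go(.5935,-.1402,-95.7)"
```

```text
t: 24.18
eef_pos: [0.637, -0.0424, 0.1916]
tool_rot: [0.0, 0.999, -0.052, 0.0]
contact_force: [0.7, -0.1, -0.6]
gripper_width: 0.599
t 24.18 p [ 0.637  -0.0424  0.1916] ang_y -96.01 shift [-33.  101.8  -0. ] az -0.31111530851447355 tilt fix [-0.   -0.04  0.  ] w 0.599 F [ 0.75 -0.13 -0.6 ]
```

```bash
cat > fin.py <<'E'
from h import *
a=[]
for n in('top','side'):
    im,d,c=cam(n); P=cloud(d,c); z=P[...,2]
    m=(z>.045)&(z<.095)&(np.hypot(P[...,0]-.5935,P[...,1]+.1402)<.04)
    q=P[m]
    if len(q): 
        rc=cv2.minAreaRect((q[:,:2]*1000).astype(np.float32)); print(n,len(q),q.mean(0).round(4),np.round(rc[0],1),np.round(rc[1],1),round(rc[2],1))
    if n=='top': a.append(cv2.resize(im[135:210,235:335],None,fx=4,fy=4,interpolation=2))
    else: a.append(cv2.resize(im[130:230,200:320],None,fx=3.33,fy=3,interpolation=2))
cv2.imwrite('pics/s5.png',np.hstack([a[0],a[1][:300,:399]])[:,:,::-1])
E
python3 fin.py
```

```text
top 23 [ 0.6042 -0.1423  0.0848] [ 600.2 -141.1] [ 7.1 44.3] 89.8
side 203 [ 0.593  -0.1344  0.068 ] [ 594.  -136.6] [13.9 62.4] 86.1
```

View pics/s5.png

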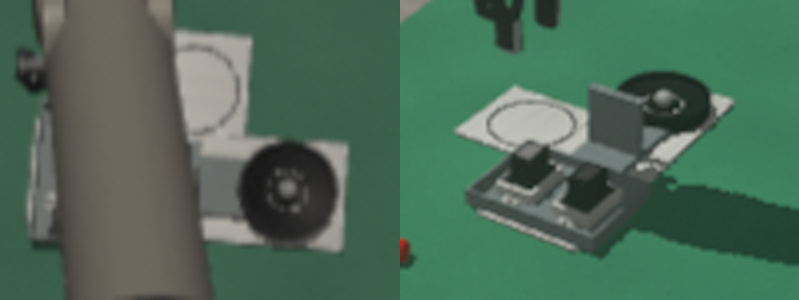

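Both modules lie flat, side by side in the tote at about (530,170) and (590,185) in the right half. The ball is centred and the fin is where I measured it. Next comes the handle.

```bash
python3 -m crank '[{"jaw":35,"x":-5,"y":15,"z":0,"ax":0,"ay":0,"az":-0.4},{"jaw":35,"x":-7,"y":22,"z":0,"ax":0,"ay":0,"az":0},{"jaw":35,"x":-8,"y":25,"z":0,"ax":0,"ay":0,"az":0},{"jaw":35,"x":-8,"y":25,"z":0,"ax":0,"ay":0,"az":0},{"jaw":35,"x":-5,"y":15,"z":0,"ax":0,"ay":0,"az":0},{"jaw":35,"x":0,"y":0,"z":0,"ax":0,"ay":0,"az":0},{"jaw":35,"x":0,"y":0,"z":35,"ax":0,"ay":0,"az":0},{"jaw":35,"x":0,"y":0,"z":40,"ax":0,"ay":0,"az":0},{"jaw":35,"x":0,"y":0,"z":20,"ax":0,"ay":0,"az":0},{"jaw":35,"x":0,"y":0,"z":0,"ax":0,"ay":0,"az":0},{"jaw":35,"x":0,"y":0,"z":0,"ax":0,"ay":0,"az":0}]'
python3 -c "
from h import *
go(.5935,-.1399,-95.6)
im,d,c=cam('side'); cv2.imwrite('pics/s6.png',cv2.resize(im[110:230,190:330],None,fx=4,fy=4,interpolation=2)[:,:,::-1])"
```

```text
t: 25.65
eef_pos: [0.595, -0.14, 0.0973]
tool_rot: [-0.0, 0.999, -0.049, 0.001]
contact_force: [0.1, -0.3, 0.6]
gripper_width: 0.351
t 25.65 p [ 0.595  -0.14    0.0973] ang_y -95.56 shift [-1.5  0.1 -0. ] az 0.03967845152047289 tilt fix [-0.02 -0.09  0.  ] w 0.351 F [ 0.11 -0.29  0.57]
```

View pics/s6.png

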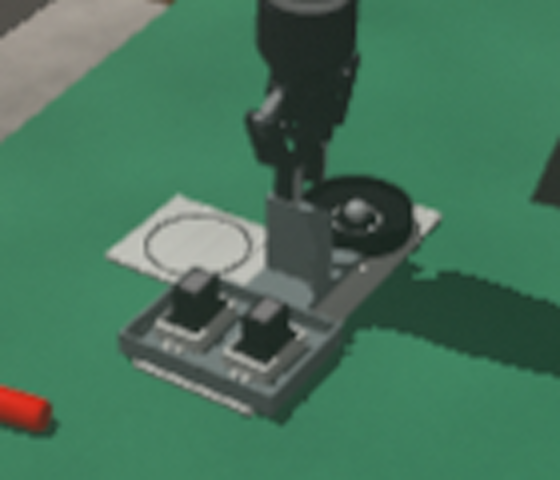

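The fingers are centred over the fin. I'll descend, close gradually with low force, then firm up the grip.

```bash
python3 -m crank '[{"jaw":35,"x":-1,"y":0,"z":15,"ax":0,"ay":0,"az":0},{"jaw":35,"x":0,"y":0,"z":15,"ax":0,"ay":0,"az":0},{"jaw":35,"x":0,"y":0,"z":12,"ax":0,"ay":0,"az":0},{"jaw":35,"x":0,"y":0,"z":7,"ax":0,"ay":0,"az":0},{"jaw":28,"x":0,"y":0,"z":0,"ax":0,"ay":0,"az":0},{"jaw":23,"x":0,"y":0,"z":0,"ax":0,"ay":0,"az":0},{"jaw":20,"x":0,"y":0,"z":0,"ax":0,"ay":0,"az":0},{"jaw":17,"x":0,"y":0,"z":0,"ax":0,"ay":0,"az":0},{"jaw":14,"x":0,"y":0,"z":0,"ax":0,"ay":0,"az":0},{"jaw":11,"x":0,"y":0,"z":0,"ax":0,"ay":0,"az":0},{"jaw":8,"x":0,"y":0,"z":0,"ax":0,"ay":0,"az":0},{"jaw":0,"x":0,"y":0,"z":0,"ax":0,"ay":0,"az":0}]' 20
python3 -m crank '[{"jaw":0,"x":0,"y":0,"z":0,"ax":0,"ay":0,"az":0},{"jaw":0,"x":0,"y":0,"z":0,"ax":0,"ay":0,"az":0},{"jaw":0,"x":0,"y":0,"z":0,"ax":0,"ay":0,"az":0}]' 60
python3 -m crank '[{"jaw":0,"x":0,"y":0,"z":0,"ax":0,"ay":0,"az":0},{"jaw":0,"x":0,"y":0,"z":0,"ax":0,"ay":0,"az":0},{"jaw":0,"x":0,"y":0,"z":0,"ax":0,"ay":0,"az":0}]' 110
cat > chk.py <<'E'
import sys
from h import *
go(.5935,-.1399)
cx,cy=float(sys.argv[1]),float(sys.argv[2])  # expected dish centre
zz=float(sys.argv[3])                        # carrier underside height
for n in('top','side'):
    im,d,c=cam(n); P=cloud(d,c)
    near=np.hypot(P[...,0]-cx,P[...,1]-cy)<.075
    dm=near&(im.max(2)<70)&(P[...,2]>zz+.004)
    h,s,v=cv2.split(cv2.cvtColor(im,cv2.COLOR_RGB2HSV))
    if dm.sum()>20:
        cs=max(cv2.findContours(cv2.morphologyEx(dm.astype(np.uint8)*255,cv2.MORPH_CLOSE,np.ones((5,5))),0,1)[0],key=cv2.contourArea)
        e=cv2.fitEllipse(cs); u,w=np.array(e[0])
        print(n,'dish px',np.round(e[0],1),np.round(e[1],1),'at rim',ray(c,u,w,zz+.022).round(4))
        inn=np.zeros(dm.shape,bool); y,x=np.mgrid[:384,:512]; inn[np.hypot(x-u,y-w)<e[1][0]*.3]=1
        bm=inn&(P[...,2]>zz+.019)
        if bm.sum(): print(n,'ball',bm.sum(),P[bm].mean(0).round(4))
    rim=near&(P[...,2]>zz+.0)&(P[...,2]<zz+.035)
    q=P[rim]
    if len(q)>50:
        A=np.c_[q[:,:2]-[cx,cy],np.ones(len(q))]; k=np.linalg.lstsq(A,q[:,2],rcond=None)[0]; print(n,'dish plane slope',k.round(3))
E
python3 chk.py .5837 -.2397 .006
```

```text
t: 27.2
eef_pos: [0.5931, -0.1404, 0.0475]
tool_rot: [0.0, 0.999, -0.049, 0.0]
contact_force: [-1.2, -1.1, 3.4]
gripper_width: 0.114
t: 27.58
eef_pos: [0.5932, -0.1404, 0.0476]
tool_rot: [-0.0, 0.999, -0.049, 0.0]
contact_force: [-0.9, 0.3, 5.7]
gripper_width: 0.11
t: 27.95
eef_pos: [0.5933, -0.1405, 0.0477]
tool_rot: [-0.0, 0.999, -0.049, 0.0]
contact_force: [-0.4, 0.6, 7.0]
gripper_width: 0.103
t 27.95 p [ 0.5933 -0.1405  0.0477] ang_y -95.62 shift [ 0.2 -0.6  0. ] az None tilt fix [-0.01 -0.03  0.  ] w 0.103 F [-0.38  0.63  7.02]
top dish px [312.1 181.6] [10.9 25.5] at rim [ 0.5869 -0.2616  0.028 ]
top ball 1 [ 0.5851 -0.2488  0.0291]
top dish plane slope [0.017 0.122 0.021]
side dish px [281.  160.1] [19.7 36.3] at rim [ 0.5813 -0.2484  0.028 ]
side ball 15 [ 0.5861 -0.2426  0.0289]
side dish plane slope [ 0.026 -0.023  0.018]
```

```bash
python3 -m crank '[{"jaw":0,"x":0,"y":0,"z":-1,"ax":0,"ay":0,"az":0},{"jaw":0,"x":0,"y":0,"z":-2,"ax":0,"ay":0,"az":0},{"jaw":0,"x":0,"y":0,"z":-2,"ax":0,"ay":0,"az":0},{"jaw":0,"x":0,"y":0,"z":-3,"ax":0,"ay":0,"az":0},{"jaw":0,"x":0,"y":0,"z":-2,"ax":0,"ay":0,"az":0},{"jaw":0,"x":0,"y":0,"z":-2,"ax":0,"ay":0,"az":0},{"jaw":0,"x":0,"y":0,"z":-1,"ax":0,"ay":0,"az":0},{"jaw":0,"x":0,"y":0,"z":0,"ax":0,"ay":0,"az":0},{"jaw":0,"x":0,"y":0,"z":0,"ax":0,"ay":0,"az":0}]'
python3 -c "
from h import *
go(.5935,-.1399)
print(state()[0]['torque'])
im,d,c=cam('side'); cv2.imwrite('pics/s7.png',cv2.resize(im[110:230,190:330],None,fx=4,fy=4,interpolation=2)[:,:,::-1])"
```

```text
t: 29.18
eef_pos: [0.5929, -0.1405, 0.0602]
tool_rot: [-0.0, 0.999, -0.049, -0.0]
contact_force: [-1.1, -0.7, -6.0]
gripper_width: 0.098
t 29.18 p [ 0.5929 -0.1405  0.0602] ang_y -95.61 shift [ 0.5 -0.6 -0. ] az None tilt fix [-0.    0.01  0.  ] w 0.098 F [-1.08 -0.67 -5.95]
[-0.03021303  0.03919063 -0.05326572]
```

View pics/s7.png

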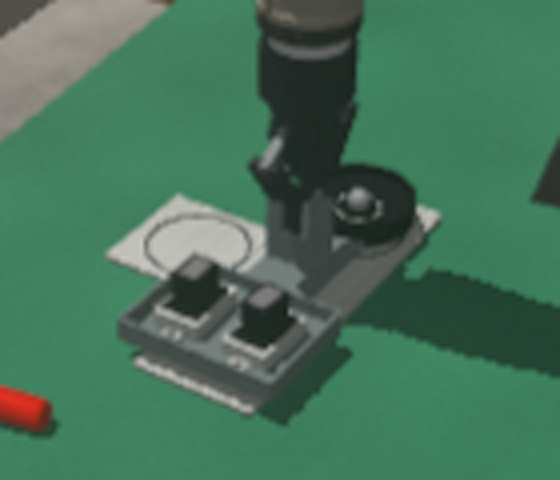

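The carrier is clear of the plate and level, with the ball centred in its ring at (360,200). I'll lift it the rest of the way.

```bash
python3 -m crank '[{"jaw":0,"x":0,"y":0,"z":-2,"ax":0,"ay":0,"az":0},{"jaw":0,"x":0,"y":0,"z":-5,"ax":0,"ay":0,"az":0},{"jaw":0,"x":0,"y":0,"z":-8,"ax":0,"ay":0,"az":0},{"jaw":0,"x":0,"y":0,"z":-10,"ax":0,"ay":0,"az":0},{"jaw":0,"x":0,"y":0,"z":-12,"ax":0,"ay":0,"az":0},{"jaw":0,"x":0,"y":0,"z":-12,"ax":0,"ay":0,"az":0},{"jaw":0,"x":0,"y":0,"z":-12,"ax":0,"ay":0,"az":0},{"jaw":0,"x":0,"y":0,"z":-10,"ax":0,"ay":0,"az":0},{"jaw":0,"x":0,"y":0,"z":-8,"ax":0,"ay":0,"az":0},{"jaw":0,"x":0,"y":0,"z":-5,"ax":0,"ay":0,"az":0},{"jaw":0,"x":0,"y":0,"z":-2,"ax":0,"ay":0,"az":0},{"jaw":0,"x":0,"y":0,"z":0,"ax":0,"ay":0,"az":0}]'
python3 -m crank '[{"jaw":0,"x":0,"y":0,"z":0,"ax":0,"ay":0,"az":0},{"jaw":0,"x":0,"y":0,"z":0,"ax":0,"ay":0,"az":0},{"jaw":0,"x":0,"y":0,"z":0,"ax":0,"ay":0,"az":0},{"jaw":0,"x":0,"y":0,"z":0,"ax":0,"ay":0,"az":0}]'
python3 chk.py .5837 -.2397 .1
```

```text
t: 30.72
eef_pos: [0.5929, -0.1404, 0.1462]
tool_rot: [-0.0, 0.999, -0.049, -0.0]
contact_force: [0.2, 0.1, -5.6]
gripper_width: 0.103
t: 31.22
eef_pos: [0.593, -0.1405, 0.1463]
tool_rot: [0.0, 0.999, -0.049, -0.0]
contact_force: [-0.6, -0.2, -6.7]
gripper_width: 0.104
t 31.23 p [ 0.593  -0.1405  0.1463] ang_y -95.61 shift [ 0.4 -0.6 -0. ] az None tilt fix [ 0.  0. -0.] w 0.104 F [-0.6  -0.19 -6.7 ]
top dish px [315.9 177.4] [13.3 27.4] at rim [ 0.5849 -0.2618  0.122 ]
top ball 9 [ 0.5857 -0.2613  0.1221]
top dish plane slope [ 0.011 -0.064  0.116]
side dish px [283.  133.5] [20.7 41.4] at rim [ 0.5887 -0.2693  0.122 ]
side ball 44 [ 0.5887 -0.2651  0.1247]
side dish plane slope [-0.008 -0.047  0.117]
```

```bash
python3 -m crank '[{"jaw":0,"x":0,"y":0,"z":0,"ax":0,"ay":0,"az":-0.2},{"jaw":0,"x":0,"y":0,"z":0,"ax":0,"ay":0,"az":-0.5},{"jaw":0,"x":0,"y":0,"z":0,"ax":0,"ay":0,"az":-1},{"jaw":0,"x":0,"y":0,"z":0,"ax":0,"ay":0,"az":-1.5},{"jaw":0,"x":0,"y":0,"z":0,"ax":0,"ay":0,"az":-2},{"jaw":0,"x":0,"y":0,"z":0,"ax":0,"ay":0,"az":-2.5},{"jaw":0,"x":0,"y":0,"z":0,"ax":0,"ay":0,"az":-2.8},{"jaw":0,"x":0,"y":0,"z":0,"ax":0,"ay":0,"az":-3},{"jaw":0,"x":0,"y":0,"z":0,"ax":0,"ay":0,"az":-3},{"jaw":0,"x":0,"y":0,"z":0,"ax":0,"ay":0,"az":-3},{"jaw":0,"x":0,"y":0,"z":0,"ax":0,"ay":0,"az":-3},{"jaw":0,"x":0,"y":0,"z":0,"ax":0,"ay":0,"az":-3}]'
python3 -m crank '[{"jaw":0,"x":0,"y":0,"z":0,"ax":0,"ay":0,"az":-3},{"jaw":0,"x":0,"y":0,"z":0,"ax":0,"ay":0,"az":-3},{"jaw":0,"x":0,"y":0,"z":0,"ax":0,"ay":0,"az":-3},{"jaw":0,"x":0,"y":0,"z":0,"ax":0,"ay":0,"az":-3},{"jaw":0,"x":0,"y":0,"z":0,"ax":0,"ay":0,"az":-3},{"jaw":0,"x":0,"y":0,"z":0,"ax":0,"ay":0,"az":-3},{"jaw":0,"x":0,"y":0,"z":0,"ax":0,"ay":0,"az":-3},{"jaw":0,"x":0,"y":0,"z":0,"ax":0,"ay":0,"az":-3},{"jaw":0,"x":0,"y":0,"z":0,"ax":0,"ay":0,"az":-3},{"jaw":0,"x":0,"y":0,"z":0,"ax":0,"ay":0,"az":-3},{"jaw":0,"x":0,"y":0,"z":0,"ax":0,"ay":0,"az":-3},{"jaw":0,"x":0,"y":0,"z":0,"ax":0,"ay":0,"az":-3}]'
python3 -m crank '[{"jaw":0,"x":0,"y":0,"z":0,"ax":0,"ay":0,"az":-3},{"jaw":0,"x":0,"y":0,"z":0,"ax":0,"ay":0,"az":-3},{"jaw":0,"x":0,"y":0,"z":0,"ax":0,"ay":0,"az":-3},{"jaw":0,"x":0,"y":0,"z":0,"ax":0,"ay":0,"az":-3},{"jaw":0,"x":0,"y":0,"z":0,"ax":0,"ay":0,"az":-3},{"jaw":0,"x":0,"y":0,"z":0,"ax":0,"ay":0,"az":-3},{"jaw":0,"x":0,"y":0,"z":0,"ax":0,"ay":0,"az":-2.8},{"jaw":0,"x":0,"y":0,"z":0,"ax":0,"ay":0,"az":-2.5},{"jaw":0,"x":0,"y":0,"z":0,"ax":0,"ay":0,"az":-2},{"jaw":0,"x":0,"y":0,"z":0,"ax":0,"ay":0,"az":-1.5},{"jaw":0,"x":0,"y":0,"z":0,"ax":0,"ay":0,"az":-1},{"jaw":0,"x":0,"y":0,"z":0,"ax":0,"ay":0,"az":-0.5}]'
python3 -m crank '[{"jaw":0,"x":0,"y":0,"z":0,"ax":0,"ay":0,"az":-0.2},{"jaw":0,"x":0,"y":0,"z":0,"ax":0,"ay":0,"az":0},{"jaw":0,"x":0,"y":0,"z":0,"ax":0,"ay":0,"az":0},{"jaw":0,"x":0,"y":0,"z":0,"ax":0,"ay":0,"az":0},{"jaw":0,"x":0,"y":0,"z":0,"ax":0,"ay":0,"az":0},{"jaw":0,"x":0,"y":0,"z":0,"ax":0,"ay":0,"az":0},{"jaw":0,"x":0,"y":0,"z":0,"ax":0,"ay":0,"az":0},{"jaw":0,"x":0,"y":0,"z":0,"ax":0,"ay":0,"az":0}]'
python3 - <<'E'
from h import *
go(.5935,-.1402,-5.7)
a=[]
for n,r in(('top',(120,210,230,330)),('side',(60,190,170,330))):
    im,d,c=cam(n); np.savez(n+'9.npz',im=im,d=d)
    a.append(cv2.resize(im[r[0]:r[1],r[2]:r[3]],(400,int(400*(r[1]-r[0])/(r[3]-r[2]))),interpolation=2)[:325])
h=min(x.shape[0] for x in a); cv2.imwrite('pics/s8.png',np.hstack([x[:h] for x in a])[:,:,::-1])
E
```

```text
t: 32.83
eef_pos: [0.593, -0.1406, 0.1463]
tool_rot: [0.0, 0.985, 0.174, 0.0]
contact_force: [0.6, 0.0, -6.2]
gripper_width: 0.102
t: 34.33
eef_pos: [0.593, -0.1408, 0.1463]
tool_rot: [0.0, 0.883, 0.47, -0.0]
contact_force: [-0.7, -0.1, -7.1]
gripper_width: 0.106
t: 35.83
eef_pos: [0.593, -0.1405, 0.1463]
tool_rot: [0.0, 0.742, 0.671, -0.0]
contact_force: [0.3, -0.0, -5.7]
gripper_width: 0.1
t: 36.83
eef_pos: [0.593, -0.1405, 0.1463]
tool_rot: [0.0, 0.741, 0.672, 0.0]
contact_force: [0.4, 0.2, -6.1]
gripper_width: 0.104
t 36.83 p [ 0.593  -0.1405  0.1463] ang_y -5.61 shift [0.3 0.4 0. ] az 0.09174533529392193 tilt fix [ 0.  0. -0.] w 0.104 F [ 0.38  0.19 -6.1 ]
```

View pics/s8.png

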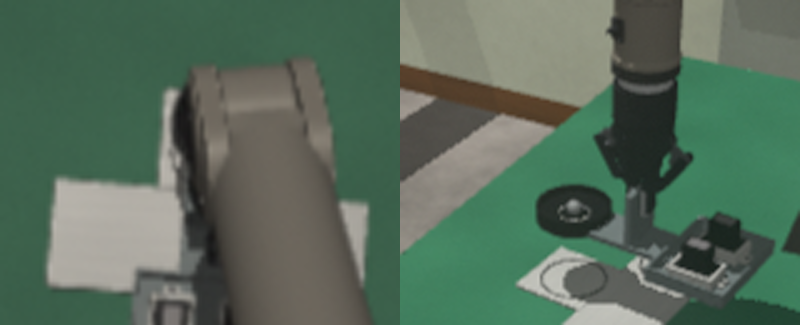

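The turn is done, with the ball in the middle of the dish at (572,207). Last check: measure the dish position, ball and level from the side view's depth.

Run:
```python
from h import *
f=np.load('side9.npz'); im,d=f['im'],f['d']; c=eyes.calibration('side'); P=cloud(d,c); z=P[...,2]
m=((np.hypot(P[...,0]-.694,P[...,1]+.151)<.08)&(z>.09)&(z<.145)&(im.max(2)<70)).astype(np.uint8)*255
m=cv2.morphologyEx(m,cv2.MORPH_CLOSE,np.ones((9,9)))
cs=max(cv2.findContours(m,0,1)[0],key=cv2.contourArea); mm=np.zeros_like(m); cv2.drawContours(mm,[cs],-1,255,-1)
q=P[mm>0]; q=q[(q[:,2]>.09)&(q[:,2]<.145)]
h=cv2.convexHull((q[:,:2]*1000).astype(np.float32)); print('dish circle mm',cv2.minEnclosingCircle(h),'want 694 -151; z range',np.percentile(q[:,2],[2,98]))
g=im.min(2).astype(int); b=(mm>0)&(np.hypot(P[...,0]-.694,P[...,1]+.151)<.03)&(z>.103+.022)
print('ball top/side pts',b.sum(),P[b].mean(0).round(4))
r=q[(np.hypot(q[:,0]-.694,q[:,1]+.151)>.04)&(q[:,2]>.118)]
print('rim plane',np.linalg.lstsq(np.c_[r[:,:2]-[.694,-.151],np.ones(len(r))],r[:,2],rcond=None)[0].round(3),len(r))
# modules tops in the tote
t=(np.hypot(P[...,0]-.49,P[...,1]+.13)<.07)&(z>.14)&(z<.17); n,l,s,ct=cv2.connectedComponentsWithStats(t.astype(np.uint8))
for i in range(1,n):
    if s[i,4]>15: print('module top',s[i,4],P[l==i].mean(0).round(4))
f0=np.load('top0.npz');f1=np.load('top9.npz'); print('bare-case area diff',np.abs(f0['im'].astype(int)-f1['im'])[183:205,176:192].mean())
```

```text
dish circle mm ((691.8294067382812, -144.85232543945312), 53.2310676574707) want 694 -151; z range [0.10908357 0.12745589]
ball top/side pts 14 [ 0.6897 -0.142   0.1278]
rim plane [-0.007 -0.003  0.123] 163
module top 94 [ 0.4858 -0.1527  0.1513]
module top 108 [ 0.4927 -0.0878  0.1513]
bare-case area diff 0.8636363636363636
```

```bash
python3 -m crank '[{"jaw":0,"x":0,"y":0,"z":0,"ax":0,"ay":0,"az":0},{"jaw":0,"x":0,"y":0,"z":0,"ax":0,"ay":0,"az":0},{"jaw":0,"x":0,"y":0,"z":0,"ax":0,"ay":0,"az":0},{"jaw":0,"x":0,"y":0,"z":0,"ax":0,"ay":0,"az":0},{"jaw":0,"x":0,"y":0,"z":0,"ax":0,"ay":0,"az":0},{"jaw":0,"x":0,"y":0,"z":0,"ax":0,"ay":0,"az":0},{"jaw":0,"x":0,"y":0,"z":0,"ax":0,"ay":0,"az":0},{"jaw":0,"x":0,"y":0,"z":0,"ax":0,"ay":0,"az":0}]' && python3 -c "
from station import ticket
print(ticket.hand_in())"
```

```text
t: 37.92
eef_pos: [0.593, -0.1405, 0.1463]
tool_rot: [0.0, 0.741, 0.672, 0.0]
contact_force: [0.9, 0.8, -6.5]
gripper_width: 0.105
the job is handed in; nothing more can be done
None
```

I put both finished modules side by side in the tote. I then lifted the carrier by its handle to about 10 cm, turned it a quarter turn anticlockwise, and handed in at about 38 s while still holding it. The hand-in gave no verdict.

**Last checks:**
- **Position:** the dish measured about 6 mm from over the ring (limit 30 mm).
- **Level:** the rim slope was under 0.01 rad.
- **Turn and grip:** the arm's pose showed a 90° turn. The grip was steady at about 6 N of load.
- **Ball:** it looked centred in the last picture. Depth put it within about 4 mm of the dish centre, but from only 14 pixels on the side facing the camera.
- **Modules:** both connector tops were at the same height (0.151 m), so the modules lie flat.
- **Bare case:** its area in the top view was unchanged from the start.

**Checks that disagreed or failed:** my automatic dish check (colour and depth) gave readings 1–3 cm off before the turn, because its contour fit was poor. I relied on the pictures and the depth fit instead. I did not re-measure the screwdriver, mouse or tape roll; the arm never went down near them.

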